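Offer the streak plate over the board's edge

TASK

Gently slide the white streak plate across the wooden display board, away from the robot, until its front 30 mm sticks out past the board's far long edge, square to that edge, so that a student across the counter can take hold of it there. Only push it with the fingers: do not lift, tip, throw or knock it off, and leave the minerals and the dish standing on the board where they are. Let go and finish with the plate lying flat and still.

Things in the scene. Friction and masses are not known exactly. Their poses are not given: they have to be found in the camera images.
- board: brown wooden display board, a solid slab fixed to the counter, 240 mm deep (its x) by 500 mm long (its y) and 40 mm thick. Origin: centre of its underside, on the counter; its top face is 40 mm above the counter (z = 0.04). Its x axis is level and points away from the robot (turned up to 0.3 rad either way), y along its length to the left, z up. It can start in different places.
- board_edge (a point): middle of the board's far long edge at the top face (board x = +120 mm, y = 0, z = 40 mm); same axes as the board. The plate has to stick out past this edge, in the board's +x direction. Clear of the board stand, at the right beyond y = -0.40, a fixed iron hand press 390 mm tall and a hammer; at the left beyond y = +0.39 a 40 mm tall tray and a hand lens.
- plate: loose unglazed white porcelain streak plate, a flat rectangular tile 90 mm (its x) by 120 mm (its y) by 8 mm thick, about 0.2 kg, edges barely rounded (1.5 mm), lying flat on the board, sliding with ordinary friction. It starts wholly on the board, turned up to about 0.45 rad from square. Origin: centre of its underside; x towards its front long side (the one facing the board's far edge), z up.
- plate_front (a point): middle of the plate's front long side, at half thickness (plate x = +45 mm, z = 4 mm). Overhang = x of this point past board_edge, measured along the board's x.
- plate_back (a point): middle of the plate's back long side, the one towards the robot, at half thickness (plate x = -45 mm, z = 4 mm).
- quartz: bystander: loose pale hexagonal quartz crystal standing upright on the board, 38 mm across, 78 mm tall, pointed top; near one of its far corners. Origin: centre of its underside.
- sphalerite: bystander: loose dark brown blocky sphalerite (zinc ore) piece lying on the board near the other far corner, about 55 x 45 x 40 mm. Origin: centre of its underside.
- chrysocolla: bystander: loose rounded blue-green chrysocolla lump on the board at one of the corners nearer the robot, about 75 mm across, 38 mm tall. Origin: centre of its underside.
- dish: bystander: loose stout glass specimen dish on the board at the other corner nearer the robot, 96 mm across, 35 mm tall. Origin: centre of its underside.
There are look-alikes about, which are no part of the job. Of the things shaped like the plate, the white one is meant.

How it is judged:
By the outcome, as a careful person would: the job done as asked, in the order asked, and still so for the second after the job is handed in, with the robot touching nothing.
It also fails if it takes over 45 s, if anything falls off the work surface, if the arm or the gripper's body presses on something with over 40 N, if the wrist force passes 120 N, or if a joint passes its speed limit or range.

ROBOT

A 6-joint arm with a two-finger parallel gripper is mounted at the origin on the work surface. World frame = base frame: x ahead of the robot, y to its left, z up, the work surface at z = 0. Lengths are in m, angles in rad, forces in N, time in s.
With the tool pointing down it reaches from about 0.225 to 0.875 m from the base axis. Payload 3.4 kg.
Tool frame: the origin (TCP) lies at the very end of the fingers, on their centre line; the grasp point (between the pads) lies 19 mm behind it (manip.hold_point_z is the distance from the TCP to the grasp point, in m); z points along the fingers, x is the direction in which the jaws open and shut, and the axes are right-handed (so a half turn about z gives the same grasp; the last joint's range is limited). The gripper opens to 85 mm and grips with 20 to 120 N. Pads are 22 mm wide; open, the fingers measure 114 mm over their backs; the gripper's body (76 mm by 85 mm) begins 54 mm behind the grasp point. The pads swing forward as they close: fully open they stand 13 mm farther back than shut.
Start: joints at [1.002, 0.276, 1.505, -0, 1.361, -0.121], TCP at [0.249, 0.518, 0.231] pointing down, gripper open.
Joint ranges: [-2.89, 2.89], [-0.75, 2.08], [0.22, 2.7], [-1.18, 4.32], [0.11, 2.71], [-2.7, 2.7]. Speed limits (rad/s): [2.57, 2.57, 3.14, 3.14, 3.14, 3.14].

INTERFACE

Orientations are given as a unit quaternion [w, x, y, z].
In Python, from rig import manip gives the robot as it stands.
- The arm moves only by the tool apply_moves, never from a script. Its argument "commands" is one flat list of numbers, 6 for each row, row after row: the shift along the tool's x, y, z normalised to -1 to 1, where 1 is 0.03 m, then the turn, a rotation vector about the tool's x, y, z normalised to -1 to 1, where 1 is 0.15 rad. A call has 1 to 20 rows; each row shifts and turns the commanded pose from where the row before left it, along the tool's axes as they then stand; what a row does not reach is not made up. A row lasts 1/10 s, in which the tool goes at most 50 mm and 8.59 degrees, less where a joint would pass 70% of its speed; a pose out of reach is approached as far as the arm can. A call with a number of a shift or a turn outside -1 to 1 is refused whole. A call with a gripper value outside its range is refused whole. "jaw" is the opening, from -1 (shut) to 1 (fully open), set as the call begins (left out, the last holds). The fingers move at their own pace and stop on an object; "newtons" is the grip in N (left out, the last holds). Time passes only in rows, so rows that do not move let the fingers close. It gives the time, the measured TCP pose, the force and the opening at its end, in the units of the state.
- manip.get_state(): the state, without advancing time (a new reading comes with each control period).
- manip.get_image(name): name is "scene" or "top"; returns a dict with "frame" (420x560x3 uint8, red, green, blue), "fx", "fy", "cx", "cy" (pixels), "k1" (the pictures are not rectified: a ray, as slopes to the right and down, at radius r is drawn at 1 + k1 r^2 times it, then the intrinsics apply), "extrinsics" (4x4, takes a point from camera to world coordinates). Camera axes: x right, y up, looking along -z (the intrinsics and any distortion apply to the point x, -y, -z); pixel columns grow to the right and rows downward; lengths in m; the calibration is good to about 2 mm. A picture is of the moment at which its call begins. There is no depth.
- manip.sign_off(): hands the job in, once; it reports no verdict.
The state is a dict: "clock": time; "qpos": joint angles; "qd": joint speeds; "effort": joint torques, N m; "position": TCP position; "ee_rot": TCP orientation; "contact_force": force on the tool from outside, world axes, zero at the start; "moment": the same for the moment, N m; "width": finger opening in m.
Only numpy, scipy, OpenCV 4.12 (cv2) and the standard library are available. Lean on these libraries where they do the work, as an engineer would, in place of code of your own. Each camera call takes 0.05 s, during which the arm holds its last target. There are 200 camera calls.

## Working session

There is one attempt and no reset: what is moved stays moved. The work goes in short steps, Python scripts to look and compute and a tool call to move; the robot and the scene stay as the last step left them, time stands still between calls to the robot, and variables do not carry over. Pictures are saved under pics/ and viewed, about 8 in all and at most 12, crops included, and the job is handed in when it is done.

Besides the shell and the picture viewer there is one more tool, called after "Call:" as name(argument=value, ...) on one line, values as JSON. apply_moves: Moves the arm, as the interface text tells. Scaled input: -1 to 1 covers 0.03 m each way for a shift and 0.15 rad each way for a turn. Its arguments: {"type":"object","properties":{"commands":{"type":"array"},"jaw":{"type":"number"},"newtons":{"type":"number"}},"required":["commands"]}

```bash
mkdir -p pics; cat > h.py <<'E'
import numpy as np, cv2
from rig import manip
def grab(n):
    d=manip.get_image(n); return d
def ray(d,u,v):
    E=np.array(d["extrinsics"]); K=np.array([[d["fx"],0,d["cx"]],[0,d["fy"],d["cy"]],[0,0,1.]])
    p=cv2.undistortPoints(np.array([[[u,v]]],float),K,np.array([d["k1"],0,0,0.])).ravel()
    # drawn = slope*(1+k1 r^2): the OpenCV model
    return E[:3,3],E[:3,:3]@np.array([p[0],-p[1],-1.])
def onz(d,u,v,z):
    o,r=ray(d,u,v); return o+r*(z-o[2])/r[2]
def proj(d,P):
    E=np.array(d["extrinsics"]); q=E[:3,:3].T@(np.asarray(P)-E[:3,3]); x,y=q[0]/-q[2],-q[1]/-q[2]
    s=1+d["k1"]*(x*x+y*y); return d["fx"]*x*s+d["cx"],d["fy"]*y*s+d["cy"]
E
python3 - <<'E'
from h import *
for n in("top","scene"):
    d=grab(n); cv2.imwrite(f"pics/{n}0.png",d["frame"][:,:,::-1]); print(n,d["fx"],d["k1"],np.round(d["extrinsics"],3).tolist())
s=manip.get_state();print(s)
E
```

```text
top 456.6203637839663 -0.11266715583734972 [[0.029, 0.994, -0.102, 0.472], [-1.0, 0.03, 0.01, 0.055], [0.013, 0.101, 0.995, 0.94], [0.0, 0.0, 0.0, 1.0]]
scene 495.53539432877744 -0.09909543965091173 [[-0.444, -0.605, 0.66, 1.29], [0.896, -0.299, 0.329, 0.391], [-0.001, 0.738, 0.675, 0.819], [0.0, 0.0, 0.0, 1.0]]
{'clock': 0.1, 'qpos': array([ 1.00197996e+00,  2.76505260e-01,  1.50601624e+00, -9.40558867e-06,
        1.36070577e+00, -1.20991891e-01]), 'qd': array([-7.28873129e-04, -2.17807708e-03, -2.10695018e-03,  1.84575109e-03,
        1.27351373e-03,  2.04020616e-05]), 'effort': array([ 1.31026849e-03, -4.17698622e+01, -2.46404868e+01, -8.01010697e-05,
        5.77641214e-03, -6.54965490e-06]), 'position': array([0.24872138, 0.51789068, 0.23053746]), 'ee_rot': array([ 3.52648461e-04,  8.46464067e-01,  5.32445223e-01, -7.37327589e-04]), 'contact_force': array([ 0.60153395,  0.33362095, -0.31474377]), 'moment': array([-0.03669458, -0.00042857,  0.01592447]), 'width': 0.08561268023662061}
```

View pics/top0.png

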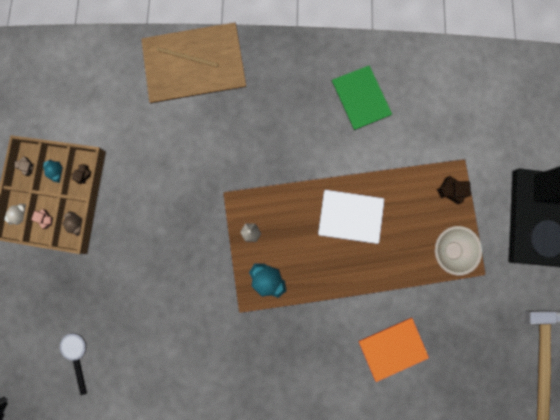

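View pics/scene0.png

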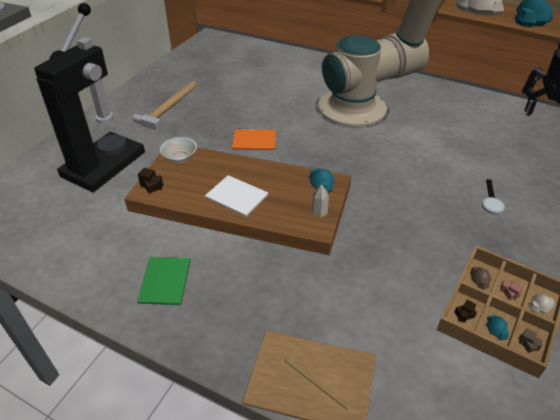

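The top view (up = +x, left = +y) shows the board at about (225–485, 160–312). Plate-shaped candidates:
- white tile, (352,217)
- green tile, (361,97)
- orange tile, (394,350)
- pale cutting board, (194,62)

I choose the white tile because it is white and lies on the board. The quartz (250,232) and chrysocolla (267,281) are on the left. The sphalerite (455,189) and dish (459,250) are on the right.

```bash
cat >> h.py <<'E'
def plate_quad(d):
    a=d["frame"].astype(int); hsv=cv2.cvtColor(d["frame"],cv2.COLOR_RGB2HSV)
    m=((a.min(2)>185)&(hsv[:,:,1]<45)).astype(np.uint8)*255
    cs,_=cv2.findContours(m,cv2.RETR_EXTERNAL,cv2.CHAIN_APPROX_NONE)
    return cs
def board_lines(d):
    hsv=cv2.cvtColor(d["frame"],cv2.COLOR_RGB2HSV)
    return hsv
def rect(P):  # min-area rect of world xy points, -> centre, yaw of x axis, size (x,y)
    (c,(w,h),a)=cv2.minAreaRect((P[:,:2]*1000).astype(np.float32))
    if w>h: w,h,a=h,w,a+90
    a=np.deg2rad(a); a=(a+np.pi/2)%np.pi-np.pi/2
    return np.array(c)/1000,a,(w,h)
def measure(n="top",zt=.048,roi=(300,140,420,290)):
    d=grab(n); x0,y0,x1,y1=roi
    f=d["frame"]; hsv=cv2.cvtColor(f,cv2.COLOR_RGB2HSV)
    m=((f.min(2)>170)&(hsv[:,:,1]<50)).astype(np.uint8); k=np.zeros_like(m); k[y0:y1,x0:x1]=m[y0:y1,x0:x1]
    c=max(cv2.findContours(k,cv2.RETR_EXTERNAL,cv2.CHAIN_APPROX_NONE)[0],key=cv2.contourArea)[:,0]
    P=np.array([onz(d,u,v,zt) for u,v in c]); return d,rect(P),P
E
python3 - <<'E'
from h import *
d,r,P=measure(); print("plate",r)
f=d["frame"];hsv=cv2.cvtColor(f,cv2.COLOR_RGB2HSV)
m=((hsv[:,:,0]<20)&(hsv[:,:,1]>90)).astype(np.uint8); k=np.zeros_like(m);k[150:320,215:495]=m[150:320,215:495]
c=max(cv2.findContours(k,cv2.RETR_EXTERNAL,cv2.CHAIN_APPROX_NONE)[0],key=cv2.contourArea)[:,0]
B=np.array([onz(d,u,v,.04) for u,v in c]); print("board",rect(B),len(c))
# fit far edge: contour pts per column, topmost
def fit(top,cols):
    q=[]
    for u in cols:
        v=np.where(k[:,u])[0]; q.append(onz(d,u,(v.min()-.5 if top else v.max()+.5),.04))
    q=np.array(q); vx,vy,x,y=cv2.fitLine(q[:,:2].astype(np.float32),cv2.DIST_HUBER,0,.001,.001).ravel(); return vx,vy,x,y
for t,cols in((1,range(235,460)),(0,range(245,430))):
    vx,vy,x,y=fit(t,cols); print("far" if t else "near","slope x/y",vx/vy,"x at y=0",x-y*vx/vy)
g=cv2.resize(f[140:330,210:500],None,fx=2.7,fy=2.7,interpolation=cv2.INTER_CUBIC)[:,:,::-1]; cv2.imwrite("pics/crop1.png",g)
for n,(u,v) in dict(quartz=(250,236),sph=(455,190),dish=(459,251),chrys=(267,281)).items(): print(n,onz(d,u,v,.06)[:2].round(3))
E
```

```text
plate (array([ 0.55516608, -0.08775922]), np.float64(-0.11106207325568285), (89.65068817138672, 119.55816650390625))
board (array([ 0.52129779, -0.09836191]), np.float64(0.17028859543590324), (238.26800537109375, 497.6966552734375)) 807
far slope x/y -0.17102244 x at y=0 0.6250291
near slope x/y -0.17391849 x at y=0 0.38369894
quartz [0.51  0.109]
sph [ 0.612 -0.294]
dish [ 0.492 -0.301]
chrys [0.425 0.074]
```

View pics/crop1.png

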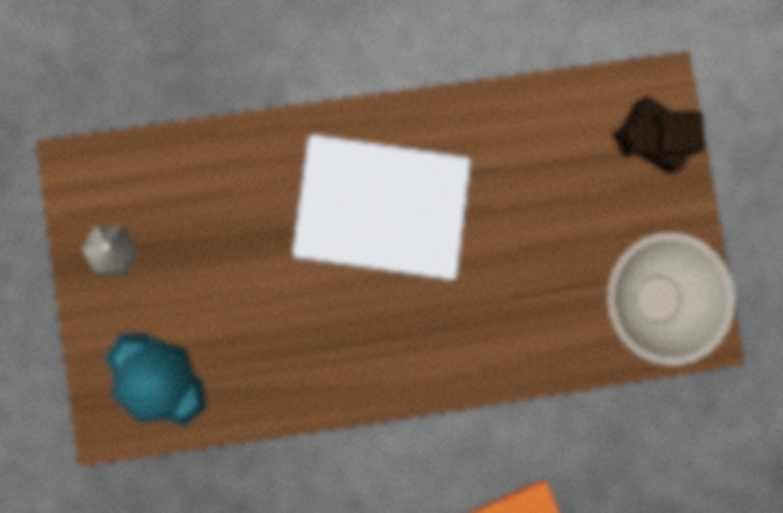

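The crop confirms the choice. The measured plate is 89.7×119.6 mm and the board 238×498 mm, both matching the given sizes. Board yaw is +0.170 and plate yaw −0.111, and the plate needs to slide about 69 mm along board x. The plan is to push the back edge with both open fingers at board yaw, so the plate squares itself against them.

Call:
apply_moves(commands=[-0.96,0.97,0,0,0,0,-0.96,0.97,0,0,0,0,-0.96,0.97,0,0,0,0,-0.96,0.97,0,0,0,0,-0.96,0.97,0,0,0,0,-0.96,0.97,0,0,0,0,-0.96,0.97,0,0,0,0,-0.96,0.97,0,0,0,0,-0.96,0.97,0,0,0,0,-0.96,0.97,0,0,0,0,-0.96,0.97,0,0,0,0,-0.96,0.97,0,0,0,0,-0.96,0.97,0,0,0,0,-0.96,0.97,0,0,0,0,-0.96,0.97,0,0,0,0,-0.96,0.97,0,0,0,0,0,0,0,0,0,-1,0,0,0,0,0,-1,0,0,0,0,0,-1,0,0,0,0,0,-1], jaw=0.6)

```text
clock: 2.15
position: [0.4689, -0.0988, 0.2309]
ee_rot: [-0.0, 0.649, 0.761, -0.0]
contact_force: [-0.6, 0.1, 0.7]
width: 0.0685
```

```bash
cat >> h.py <<'E'
from scipy.spatial.transform import Rotation as R
def st():
    s=manip.get_state(); q=s["ee_rot"]; M=R.from_quat([q[1],q[2],q[3],q[0]]).as_matrix()
    print("t",round(s["clock"],2),"p",s["position"].round(4),"yaw_y",round(np.arctan2(M[1,1],M[0,1]),4),"z",M[:,2].round(4),"F",np.round(s["contact_force"],2),"w",round(s["width"],4)); return s,M
E
python3 - <<'E'
from h import *
s,M=st(); print("to start, tool:",(M.T@(np.array([.468,-.099,.1])-s["position"])).round(4), "turn z",-(0.170-np.arctan2(M[1,1],M[0,1])))
E
```

```text
t 2.15 p [ 0.4689 -0.0988  0.2309] yaw_y 0.1578 z [-8.e-04  4.e-04 -1.e+00] F [-0.65  0.15  0.73] w 0.0685
to start, tool: [-1.000e-04 -8.000e-04  1.309e-01] turn z -0.012194162765591127
```

Call:
apply_moves(commands=[0,0,0.8,0,0,-0.08,0,0,0.8,0,0,0,0,0,0.8,0,0,0,0,0,0.8,0,0,0,0,0,0.8,0,0,0,0,0,0.7,0,0,0,0,0,0.6,0,0,0,0,0,0.5,0,0,0,0,0,0,0,0,0,0,0,0,0,0,0])

```text
clock: 3.15
position: [0.4692, -0.0986, 0.0573]
ee_rot: [-0.0, 0.647, 0.763, -0.0]
contact_force: [0.5, 0.4, -1.1]
width: 0.0685
```

```bash
python3 - <<'E'
from h import *
s,M=st(); d=grab("scene"); f=d["frame"][90:260,110:370]
cv2.imwrite("pics/s1.png",cv2.resize(f,None,fx=3,fy=3,interpolation=cv2.INTER_CUBIC)[:,:,::-1])
E
```

```text
t 3.15 p [ 0.4692 -0.0986  0.0573] yaw_y 0.1642 z [-5.e-04  3.e-04 -1.e+00] F [ 0.54  0.44 -1.06] w 0.0685
```

View pics/s1.png

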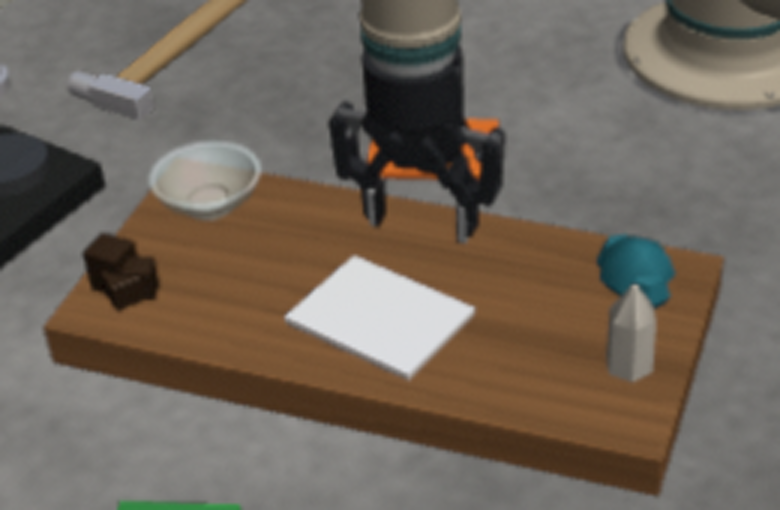

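The fingertips (crop (375,225) and (462,240)) hover behind the plate, clear of everything. I'll descend slowly and feel for the board.

Call:
apply_moves(commands=[0,0,0.1,0,0,-0.04,0,0,0.1,0,0,0,0,0,0.1,0,0,0,0,0,0.1,0,0,0,0,0,0,0,0,0])

```text
clock: 3.7
position: [0.4688, -0.0985, 0.0449]
ee_rot: [-0.0, 0.644, 0.765, -0.0]
contact_force: [-0.1, -0.6, -0.2]
width: 0.0681
```

Call:
apply_moves(commands=[0,0,0.05,0,0,0,0,0,0,0,0,0])

```text
clock: 3.9
position: [0.4691, -0.0986, 0.0437]
ee_rot: [-0.0, 0.644, 0.765, 0.0]
contact_force: [-0.0, -1.1, -0.8]
width: 0.0682
```

Call:
apply_moves(commands=[0,0,0.05,0,0,0,0,0,0,0,0,0])

```text
clock: 4.1
position: [0.4691, -0.0986, 0.0422]
ee_rot: [-0.0, 0.644, 0.765, 0.0]
contact_force: [0.1, -0.1, 0.8]
width: 0.0683
```

Call:
apply_moves(commands=[0,0,0.05,0,0,0,0,0,0,0,0,0])

```text
clock: 4.3
position: [0.4691, -0.0986, 0.0406]
ee_rot: [-0.0, 0.644, 0.765, -0.0]
contact_force: [-0.1, -0.9, 0.4]
width: 0.0678
```

Call:
apply_moves(commands=[0,0,0.05,0,0,0,0,0,0,0,0,0])

```text
clock: 4.5
position: [0.469, -0.0986, 0.0391]
ee_rot: [-0.0, 0.644, 0.765, -0.0]
contact_force: [0.6, 0.5, -0.2]
width: 0.0682
```

Call:
apply_moves(commands=[0,0,0.05,0,0,0,0,0,0,0,0,0])

```text
clock: 4.7
position: [0.4691, -0.0986, 0.0376]
ee_rot: [-0.0, 0.644, 0.765, 0.0]
contact_force: [-0.2, 1.1, -0.4]
width: 0.0684
```

Call:
apply_moves(commands=[0,0,0.05,0,0,0,0,0,0,0,0,0])

```text
clock: 4.9
position: [0.469, -0.0986, 0.0361]
ee_rot: [-0.0, 0.644, 0.765, -0.0]
contact_force: [1.1, 0.3, 0.2]
width: 0.0684
```

Call:
apply_moves(commands=[0,0,0.05,0,0,0,0,0,0,0,0,0])

```text
clock: 5.1
position: [0.469, -0.0986, 0.0346]
ee_rot: [-0.0, 0.644, 0.765, -0.0]
contact_force: [-0.7, 0.0, -0.1]
width: 0.0682
```

Call:
apply_moves(commands=[0,0,0.05,0,0,0,0,0,0,0,0,0])

```text
clock: 5.3
position: [0.469, -0.0986, 0.0331]
ee_rot: [-0.0, 0.644, 0.765, -0.0]
contact_force: [0.3, 0.0, -0.0]
width: 0.0681
```

Call:
apply_moves(commands=[0,0,0.04,0,0,0,0,0,0,0,0,0])

```text
clock: 5.5
position: [0.4692, -0.0986, 0.0328]
ee_rot: [0.0, 0.644, 0.765, 0.0]
contact_force: [-1.0, 0.1, 6.8]
width: 0.0679
```

Contact with the board came at TCP z = 0.0328. I'll raise 3 mm and start a slow push.

Call:
apply_moves(commands=[0,0,-0.1,0,0,0,0,0.1,0,0,0,0,0,0.1,0,0,0,0,0,0.1,0,0,0,0,0,0.1,0,0,0,0,0,0.1,0,0,0,0,0,0.1,0,0,0,0,0,0.1,0,0,0,0,0,0.1,0,0,0,0,0,0.1,0,0,0,0,0,0.1,0,0,0,0,0,0.05,0,0,0,0,0,0,0,0,0])

```text
invalid input at $.commands: expected a multiple of 6 numbers
```

```bash
cat >> h.py <<'E'
# board: far edge x=.6250-.171y, yaw .170
yb=.170; n=np.array([np.cos(yb),np.sin(yb)]); t=np.array([-n[1],n[0]]); e0=np.array([.6250,0])
def report(name):
    s,M=st(); d,(c,a,sz),P=measure("top",roi=(280,130,430,300))
    print("plate c",c.round(4),"rel yaw",round(a-yb,4),"sz",np.round(sz,1),"overhang mm",round(1000*((c+.045*np.array([np.cos(a),np.sin(a)])-e0)@n),1),
     "max front",round(1000*((P[:,:2]-e0)@n).max(),1),"c-tcp n,t",((c-s["position"][:2])@n).round(4),((c-s["position"][:2])@t).round(4),"tcp to edge",((e0-s["position"][:2])@n).round(4))
    cv2.imwrite(f"pics/{name}.png",cv2.resize(d["frame"][130:330,210:500],None,fx=2.7,fy=2.7,interpolation=cv2.INTER_CUBIC)[:,:,::-1])
E
python3 -c "
from h import *
report('p1')"
```

```text
t 5.5 p [ 0.4692 -0.0986  0.0328] yaw_y 0.1703 z [ 2.e-04 -0.e+00 -1.e+00] F [-1.04  0.11  6.78] w 0.0679
plate c [ 0.5551 -0.0876] rel yaw -0.2845 sz [ 89.7 118.9] overhang mm -40.5 max front -25.4 c-tcp n,t 0.0866 -0.0036 tcp to edge 0.1702
```

View pics/p1.png

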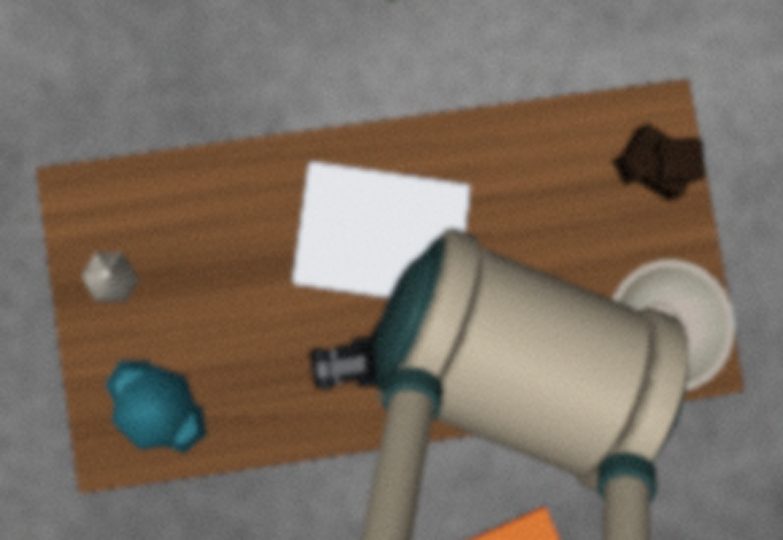

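The call was refused because I miscounted the numbers, so nothing moved. The arm hides the plate's right back corner, but its front edge stays visible. I'll repeat the push.

Call:
apply_moves(commands=[0,0,-0.1,0,0,0,0,0.1,0,0,0,0,0,0.1,0,0,0,0,0,0.1,0,0,0,0,0,0.1,0,0,0,0,0,0.1,0,0,0,0,0,0.1,0,0,0,0,0,0.1,0,0,0,0,0,0.1,0,0,0,0,0,0.1,0,0,0,0,0,0.1,0,0,0,0,0,0.05,0,0,0,0,0,0,0,0,0,0])

```text
clock: 6.85
position: [0.5006, -0.0932, 0.0351]
ee_rot: [0.0, 0.644, 0.765, 0.0]
contact_force: [-0.5, 0.4, 1.1]
width: 0.068
```

```bash
python3 -c "
from h import *
report('p2')"
```

```text
t 6.85 p [ 0.5006 -0.0932  0.0351] yaw_y 0.1703 z [ 5.e-04  1.e-04 -1.e+00] F [-0.5   0.38  1.1 ] w 0.068
plate c [ 0.5648 -0.0679] rel yaw -0.2095 sz [89.6 90.8] overhang mm -26.8 max front -19.8 c-tcp n,t 0.0676 0.0141 tcp to edge 0.1384
```

Call:
apply_moves(commands=[0,0.1,0,0,0,0,0,0.1,0,0,0,0,0,0.1,0,0,0,0,0,0.1,0,0,0,0,0,0.1,0,0,0,0,0,0.1,0,0,0,0,0,0.1,0,0,0,0,0,0.1,0,0,0,0,0,0.1,0,0,0,0,0,0.1,0,0,0,0,0,0.1,0,0,0,0,0,0.1,0,0,0,0,0,0.1,0,0,0,0,0,0.05,0,0,0,0,0,0,0,0,0,0])

```text
clock: 8.4
position: [0.5407, -0.0864, 0.0351]
ee_rot: [0.0, 0.644, 0.765, 0.0]
contact_force: [0.0, -0.0, -0.2]
width: 0.0682
```

```bash
python3 -c "
from h import *
report('p3')"
```

```text
t 8.4 p [ 0.5407 -0.0864  0.0351] yaw_y 0.1702 z [ 9.e-04  1.e-04 -1.e+00] F [ 0.02 -0.02 -0.23] w 0.0682
plate c [ 0.59   -0.0458] rel yaw -1.5687 sz [77.2 90. ] overhang mm -42.1 max front 2.8 c-tcp n,t 0.0555 0.0317 tcp to edge 0.0977
```

View pics/p3.png

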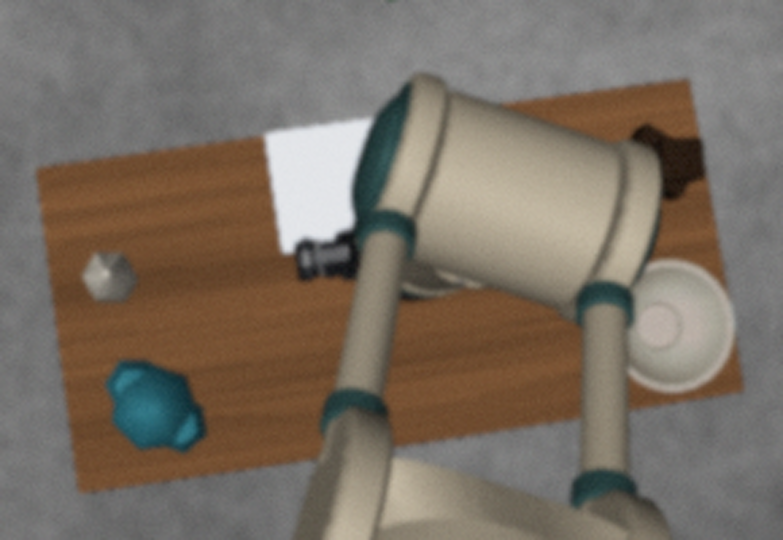

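The plate is now square (≈0.002 rad off) with its front about 2.8 mm past the edge. I'll push 24 mm more, then check.

Call:
apply_moves(commands=[0,0.1,0,0,0,0,0,0.1,0,0,0,0,0,0.1,0,0,0,0,0,0.1,0,0,0,0,0,0.1,0,0,0,0,0,0.1,0,0,0,0,0,0.1,0,0,0,0,0,0.05,0,0,0,0,0,0.05,0,0,0,0,0,0,0,0,0,0,0,0,0,0,0,0])

```text
clock: 9.55
position: [0.5641, -0.0823, 0.0351]
ee_rot: [0.0, 0.644, 0.765, 0.0]
contact_force: [0.3, -0.2, 1.3]
width: 0.0687
```

```bash
cat >> h.py <<'E'
def front(nm,roi,cols):
    # front edge of plate at the top face, in a view, from white mask; rows: list of columns
    d=grab(nm); f=d["frame"]; hsv=cv2.cvtColor(f,cv2.COLOR_RGB2HSV)
    m=((f.min(2)>170)&(hsv[:,:,1]<50)); x0,y0,x1,y1=roi
    k=np.zeros(m.shape,np.uint8); k[y0:y1,x0:x1]=m[y0:y1,x0:x1]
    c=max(cv2.findContours(k,cv2.RETR_EXTERNAL,cv2.CHAIN_APPROX_NONE)[0],key=cv2.contourArea)[:,0]
    P=np.array([onz(d,u,v,.048)[:2] for u,v in c]); a=(P-e0)@n; b=(P-e0)@t
    lo,hi=b.min(),b.max(); s=[]
    for q in np.arange(lo+.008,hi-.008,.002):
        w=abs(b-q)<.0015; s.append((q,a[w].max()))
    s=np.array(s); vx,vy,x,y=cv2.fitLine(s.astype(np.float32),cv2.DIST_HUBER,0,.001,.001).ravel()
    print(nm,"t range",lo.round(3),hi.round(3),"front mm mid",round(1000*(y+((lo+hi)/2-x)*vy/vx),1),"angle of edge",round(-np.arctan(vy/vx),4),"depth",round(1000*(a.max()-a.min()),1)); return d
E
python3 -c "
from h import *
st()
front('top',(280,110,430,300),0); d=front('scene',(150,150,310,270),0)
cv2.imwrite('pics/s4.png',cv2.resize(d['frame'][90:260,110:370],None,fx=3,fy=3,interpolation=cv2.INTER_CUBIC)[:,:,::-1])
"
```

```text
t 9.55 p [ 0.5641 -0.0823  0.0351] yaw_y 0.1701 z [ 7.e-04  1.e-04 -1.e+00] F [ 0.35 -0.23  1.28] w 0.0687
top t range -0.069 0.0 front mm mid 25.4 angle of edge 0.0078 depth 90.0
scene t range -0.119 0.0 front mm mid 25.7 angle of edge 0.0017 depth 89.4
```

View pics/s4.png

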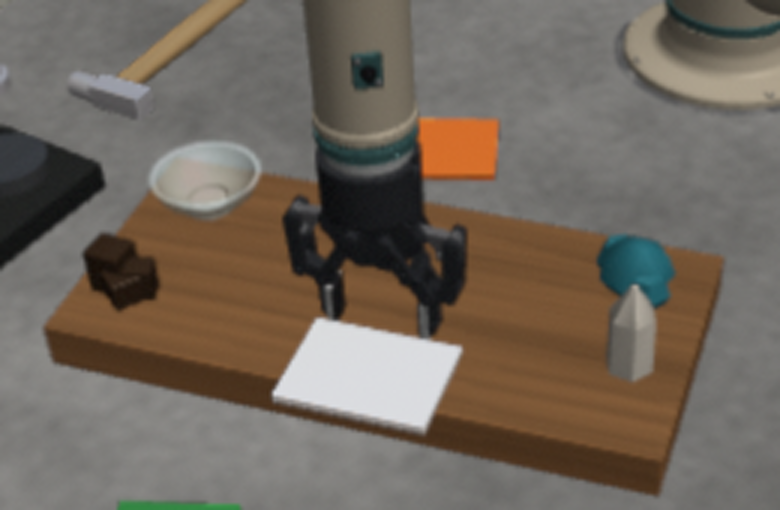

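The plate is square, and both views put its front at about 25.5 mm. Before the last nudge I'll check the board edge independently, using its lower outline in the scene view.

```bash
python3 - <<'E'
from h import *
d=grab("scene"); f=d["frame"]; hsv=cv2.cvtColor(f,cv2.COLOR_RGB2HSV)
k=((hsv[:,:,0]<22)&(hsv[:,:,1]>70)).astype(np.uint8); k[:180]=0;k[275:]=0;k[:,:120]=0;k[:,355:]=0
q=[]
for u in list(range(140,190))+list(range(265,320)):
    v=np.where(k[:,u])[0]; q.append(onz(d,u,v.max()+.5,0)[:2])
q=np.array(q); a=(q-e0)@n*1000; b=(q-e0)@t
print("bottom far edge vs e0 mm: median",np.median(a).round(2),"std",a.std().round(2),"slope",np.polyfit(b,a/1000,1)[0].round(4))
E
```

```text
bottom far edge vs e0 mm: median -0.15 std 0.87 slope 0.0003
```

The edge agrees to within 0.2 mm in position and 0.0003 in slope. The last nudge is 4.8 mm, followed by a straight back-off, then up and away.

Call:
apply_moves(commands=[0,0.05,0,0,0,0,0,0.05,0,0,0,0,0,0.04,0,0,0,0,0,0.02,0,0,0,0,0,0,0,0,0,0,0,0,0,0,0,0])

```text
clock: 10.3
position: [0.5686, -0.0815, 0.0351]
ee_rot: [0.0, 0.644, 0.765, 0.0]
contact_force: [-0.5, -1.1, 1.6]
width: 0.0682
```

```bash
python3 -c "
from h import *
st()
front('top',(280,100,430,300),0); front('scene',(150,150,310,275),0)
"
```

```text
t 10.3 p [ 0.5686 -0.0815  0.0351] yaw_y 0.1702 z [ 2.e-04  1.e-04 -1.e+00] F [-0.49 -1.06  1.56] w 0.0682
top t range -0.068 0.001 front mm mid 29.9 angle of edge 0.0017 depth 88.6
scene t range -0.119 0.0 front mm mid 30.2 angle of edge 0.0008 depth 89.1
```

Both views agree on 30 mm and square. I'll back off along −y, then raise and retreat for an unobstructed check.

Call:
apply_moves(commands=[0,-0.1,0,0,0,0,0,-0.3,0,0,0,0,0,-0.5,0,0,0,0,0,-0.5,0,0,0,0,0,0,-0.7,0,0,0,0,0,-0.8,0,0,0,0,0,-0.8,0,0,0,0,0,-0.8,0,0,0,0,0,-0.8,0,0,0,0,0,-0.8,0,0,0,0,-0.8,-0.5,0,0,0,0,-0.8,0,0,0,0,0,-0.8,0,0,0,0,0,-0.8,0,0,0,0,0,-0.8,0,0,0,0,0,-0.4,0,0,0,0,0,0,0,0,0,0])

```text
clock: 12.1
position: [0.3956, -0.1109, 0.1911]
ee_rot: [0.0, 0.645, 0.764, 0.0]
contact_force: [0.6, -0.1, 0.1]
width: 0.0681
```

```bash
python3 -c "
from h import *
st()
d=front('top',(280,100,430,300),0); front('scene',(150,150,310,275),0)
cv2.imwrite('pics/fin.png',cv2.resize(d['frame'][130:330,210:500],None,fx=2.7,fy=2.7,interpolation=cv2.INTER_CUBIC)[:,:,::-1])
"
```

```text
t 12.1 p [ 0.3956 -0.1109  0.1911] yaw_y 0.1688 z [ 1.e-04  1.e-04 -1.e+00] F [ 0.63 -0.05  0.07] w 0.0681
top t range -0.121 0.001 front mm mid 30.4 angle of edge 0.0021 depth 91.2
scene t range -0.119 0.0 front mm mid 30.2 angle of edge 0.0008 depth 89.1
```

View pics/fin.png

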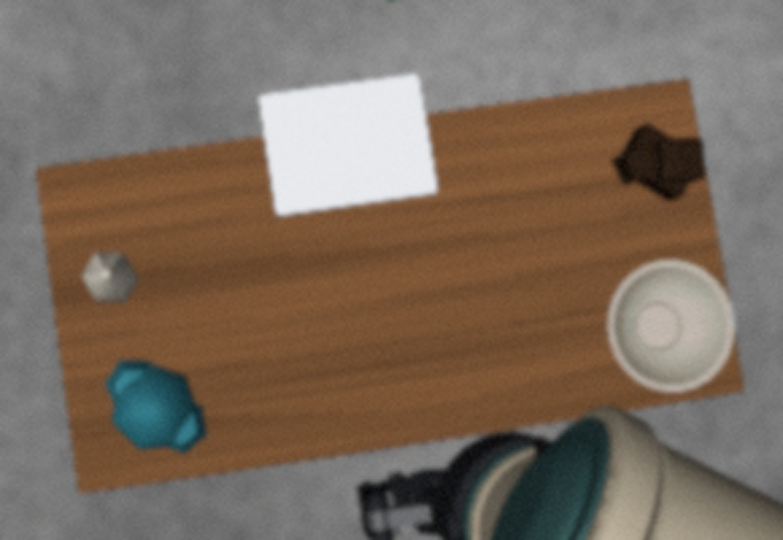

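The plate lies flat and square, sticking out past the far edge. The minerals and dish are where they were, and the arm is clear.

```bash
python3 -c "
from rig import manip
print(manip.sign_off())"
```

```text
the job is handed in; nothing more can be done
None
```

The white streak plate now sticks out about 30 mm past the board's far edge, square to it, and I've handed the job in. I pushed it slowly along its back edge with both open fingers. It squared itself against them, and I then backed the arm off and raised it clear.

**Overhang:** with the arm clear, the top camera read 30.4 mm and the scene camera 30.2 mm.

**Squareness:** the front edge was within about 0.002 rad of the board's edge in both views.

**Board edge:** I checked its position a second way, from the board's lower outline, and it agreed to 0.2 mm. The board's depth first measured about 2 mm short of the stated 240 mm, so the overhang could be off by about 1 mm.

**Other objects:** in the last picture the minerals and dish stood where they started, and nothing touched the plate.

**Time and force:** the arm's clock read 12.1 s of the 45 s allowed. The highest force I read was about 7 N, when I lowered the fingers to feel for the board.

**Refused call:** one move call was rejected for a wrong number count, and nothing moved.

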